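Click the teal printing pad into its dovetail dock

TASK

Slide the carrier with the teal dome pad into the grey dovetail dock on the bench, from its flared mouth all the way home, until the red sprung catch pops up behind it, and let go. Leave the two pink pads standing where they are.

Things in the scene. Friction and masses are not known exactly. Their poses are not given: they have to be found in the camera images.
- teal_pad_grip (a point): Grip centre of the teal pad's carrier (loose, 0.26 kg), 42 mm above its underside. Aluminium plate 80 long (x) x 60 wide (y) x 9 mm, corners tapered at both ends, either end may lead; on it a wooden block 44 x 44 mm, 9 to 57 mm up, sides along x and y, gripped on any two opposite sides; on top a teal dome 40 mm across, up to 80 mm. Starts on the bench; carriers' centres 100 mm or more apart.
- dock_home (a point): Where the teal grip centre is when the carrier is home; x = direction of sliding in, z up. Grey base, fixed, its flat top the sliding floor 42 mm below this point (20 mm above the bench), x = -180 to 60 mm. Steel rails x = -70 to 42: 64 mm between walls, 50 mm between lips; lips 11.5 to 15.5 mm above the floor (20 mm at their turned-up ends). End stop 15 mm high at x = 42. Play when home about 2 mm.
- dock_entry (a point): Where the teal grip centre is when its carrier stands flat on the floor in front of the rails, 130 mm before dock_home, same axes and height. Two guide walls, 15 mm high, flare from 64 mm apart at the rails to 88 mm apart 40 mm before them: set down here, the carrier's nose is in the flare, short of the lips. From here it slides straight along +x to dock_home.
- catch (a joint): Red sprung catch, 24 mm wide, in the floor 62 to 42 mm before dock_home: a ramp rising along +x to an upright face 6 mm above the floor. In m: 0 = up, grows as it is pressed down, 0.006 = level with the floor. The sliding plate presses it down (greased; a light push of 2 to 6 N); it springs up behind the plate's end once the carrier is home and so locks it.
- pink_dome_grip (a point): The same point on a bystander: the same carrier (plate and block) with a pink dome. To be left alone.
- pink_roof_grip (a point): The same point on the other bystander: the same carrier with a dark pink roof-shaped pad, ridge at 77 mm. To be left alone.
Mind the look-alikes: they are no part of the job. Leave any blue or green look-alike of the part that bears teal_pad_grip alone.

How it is judged:
By the outcome, as a careful person would: the job done as asked, in the order asked, and still so for the second after the job is handed in, with the robot touching nothing.
It also fails if it takes over 42 s, if anything falls off the work surface, if the arm or the gripper's body presses on something with over 40 N, if the wrist force passes 120 N, or if a joint passes its speed limit or range.

ROBOT

A 7-joint arm with a two-finger parallel gripper is mounted at the origin on the work surface. World frame = base frame: x ahead of the robot, y to its left, z up, the work surface at z = 0. Lengths are in m, angles in degrees, forces in N, time in s.
With the tool pointing down it reaches from about 0.4 to 0.85 m from the base axis. Payload 10.4 kg.
Tool frame: the origin (TCP) lies midway between the tips of the shut fingers; the grasp point (between the pads) lies 19 mm behind it (robot.pinch_z is the distance from the TCP to the grasp point, in m); z points along the fingers, x is the direction in which the jaws open and shut, and the axes are right-handed (so a half turn about z gives the same grasp; the last joint's range is limited). The gripper opens to 87 mm and grips with 3 to 60 N. Pads are 19 mm wide; open, the fingers measure 117 mm over their backs; the gripper's body (75 mm by 190 mm) begins 51 mm behind the grasp point.
Start: joints at [-75.779, 19.034, -3.707, 83.658, 1.238, 77.344, -5.071], TCP at [0.167, 0.602, 0.223] pointing down, gripper open.
Joint ranges: [-148.97, 148.97], [-28.65, 121.19], [-84.17, 76.75], [9.2, 138.47], [-72.65, 252.65], [3.7, 117.97], [-149.18, 149.18]. Speed limits (degrees/s): [127.2, 127.2, 159.86, 159.86, 180, 180, 180].

INTERFACE

Orientations are given as [roll, pitch, yaw] about the fixed x, y, z axes, in that order (R = Rz(yaw) Ry(pitch) Rx(roll)).
In Python, from cell import get_obs, viewer, workorder, finder, robot gives the robot as it stands. The module is installed in compiled form; this text tells all that it offers.
- The arm moves only by the shell command python3 -m inch 'ROWS' [FORCE]. ROWS is JSON, a list of rows, each a list of 7 numbers: the finger opening in m, from 0 to 0.087, then the shift along the tool's x, y, z in m, then the turn, a rotation vector about the tool's x, y, z in degrees. In form: [[fingers, x, y, z, wx, wy, wz], ...]. A call has 1 to 20 rows; each row shifts and turns the commanded pose from where the row before left it, along the tool's axes as they then stand; what a row does not reach is not made up. A row lasts 1/8 s, in which the tool goes at most 62.5 mm and 10.7 degrees, less where a joint would pass 70% of its speed; a pose out of reach is approached as far as the arm can. A call is refused whole if a number of a shift passes 0.0625 or a number of a turn 10.7, either way. A call with a gripper value outside its range is refused whole. The fingers move at their own pace and stop on an object; FORCE is the grip in N (left out, the last holds). Time passes only in rows, so rows that do not move let the fingers close. It gives the time, the measured TCP pose, the force and the opening at its end, in the units of the state.
- get_obs(): the state, without advancing time (a new reading comes with each control period).
- viewer.snapshot(name): name is "side" or "top"; returns a dict with "image" (420x560x3 uint8, blue, green, red), "vertical_fov" (degrees; the focal length in pixels is half the picture's height over the tangent of half this angle, whatever the lens; pixels are square), "cx", "cy" (the principal point, pixels), "world_from_camera" (4x4, takes a point from camera to world coordinates). Camera axes: x right, y up, looking along -z (the intrinsics and any distortion apply to the point x, -y, -z); pixel columns grow to the right and rows downward; lengths in m; the calibration is good to about 2 mm. A picture is of the moment at which its call begins. There is no depth.
- workorder.job_done(): hands the job in, once; it reports no verdict.
Trained networks look in the newest picture that a camera, given by its name, has taken for a name from the list of things; names that differ only in an ending like _2 or _b are one class to them, and where a whole thing is asked for, a point or a joint stands for the part that bears it (a point fixed in the world has none). Each returns a list of dicts, best first, with "conf" (0 to 1); they miss things now and then, are a little off and sometimes report something else, mostly with a low value. They report only what shows in the picture. A call takes as long as a camera call. They do not tell look-alikes from the thing itself.
- finder.masks_of(camera, name): "region" (420x560 bool, what is visible of it) and "rect" ([centre column, centre row, width, height] in pixels, round what is visible of it).
- finder.place_of(camera, name): "xy" ([column, row] in pixels: a listed point, or the origin of a listed thing).
The state is a dict: "time": time; "joint_positions": joint angles; "joint_vel": joint speeds; "joint_torque": joint torques, N m; "ee_pos": TCP position; "tool_rot": TCP orientation; "force": force on the tool from outside, world axes, zero at the start; "torque": the same for the moment, N m; "gripper_width": finger opening in m.
Only numpy, scipy, OpenCV 4.12 (cv2) and the standard library are available. Lean on these libraries where they do the work, as an engineer would, in place of code of your own. Each camera call takes 0.05 s, during which the arm holds its last target. There are 200 camera calls.

## Working session

There is one attempt and no reset: what is moved stays moved. The work goes in short steps, Python scripts to look and compute and a shell command to move; the robot and the scene stay as the last step left them, time stands still between calls to the robot, and variables do not carry over. Pictures are saved under pics/ and viewed, about 8 in all and at most 12, crops included, and the job is handed in when it is done.

```bash
mkdir -p pics; cat > h.py <<'E'
import numpy as np,cv2
from cell import get_obs,viewer,workorder,finder,robot
def snap(n,save=None):
    s=viewer.snapshot(n)
    if save: cv2.imwrite('pics/'+save,s['image'])
    return s
def ray(s,uv):
    f=210/np.tan(np.radians(s['vertical_fov'])/2)
    M=np.array(s['world_from_camera'])
    d=M[:3,:3]@np.array([(uv[0]-s['cx'])/f,-(uv[1]-s['cy'])/f,-1])
    return M[:3,3],d
def atz(s,uv,z):
    o,d=ray(s,uv); return o+d*(z-o[2])/d[2]
def proj(s,p):
    f=210/np.tan(np.radians(s['vertical_fov'])/2)
    M=np.array(s['world_from_camera']); q=M[:3,:3].T@(np.array(p)-M[:3,3])
    return np.array([s['cx']+f*q[0]/-q[2],s['cy']-f*q[1]/-q[2]])
def tri(sa,ua,sb,ub):
    o1,d1=ray(sa,ua);o2,d2=ray(sb,ub)
    t=np.linalg.lstsq(np.c_[d1,-d2],o2-o1,rcond=None)[0]
    a,b=o1+d1*t[0],o2+d2*t[1]; return (a+b)/2,np.linalg.norm(a-b)
E
python3 - <<'E'
from h import *
np.set_printoptions(precision=4,suppress=True)
o=get_obs();print(o['time'],o['ee_pos'],o['tool_rot'],o['gripper_width'],o['force'],robot.pinch_z)
S={n:snap(n,n+'1.png') for n in('side','top')}
for n in S:
    print(n,[k for k in S[n]],S[n]['vertical_fov'],S[n]['cx'],S[n]['cy']);print(np.array(S[n]['world_from_camera']))
for k,z in (('teal_pad_grip',.042),('dock_home',.062),('dock_entry',.062),('catch',.02),('pink_dome_grip',.042),('pink_roof_grip',.042)):
    for n in S:
        for r in finder.place_of(n,k)[:3]: print(k,n,round(r['conf'],2),np.array(r['xy']),atz(S[n],r['xy'],z))
cv2.imwrite('pics/both.png',np.hstack([cv2.resize(S[n]['image'],(400,300)) for n in S]))
E
```

```text
0.0 [0.1671 0.6018 0.2218] [179.9946   0.0793  74.4845] 0.08728174629097053 [-0.5854 -0.1342 -0.7921] 0.0187
side ['image', 'vertical_fov', 'cx', 'cy', 'world_from_camera'] 43.69146598648061 276.06237798932955 211.36374173205192
[[-0.9962  0.0549 -0.0671  0.4928]
 [-0.0866 -0.6512  0.754   0.8357]
 [-0.0023  0.7569  0.6535  0.7044]
 [ 0.      0.      0.      1.    ]]
top ['image', 'vertical_fov', 'cx', 'cy', 'world_from_camera'] 52.689861401249246 274.17471439546705 207.20301651964573
[[ 0.0195  0.9953 -0.0949  0.4828]
 [-0.9998  0.0191 -0.0056  0.1013]
 [-0.0038  0.095   0.9955  0.8049]
 [ 0.      0.      0.      1.    ]]
teal_pad_grip side 0.97 [231.4 254.6] [0.6292 0.1945 0.042 ]
teal_pad_grip side 0.97 [215.3 195.2] [0.6866 0.0322 0.042 ]
teal_pad_grip side 0.97 [357.3 213. ] [0.4043 0.0631 0.042 ]
teal_pad_grip top 0.83 [311.6 136.5] [0.6872 0.0395 0.042 ]
teal_pad_grip top 0.76 [156.8 145.9] [0.6644 0.3231 0.042 ]
teal_pad_grip top 0.6 [227.5 167.2] [0.6272 0.1922 0.042 ]
dock_home side 0.66 [245.1 143.5] [ 0.6467 -0.1282  0.062 ]
dock_home top 0.61 [403.8 157.3] [ 0.6472 -0.1231  0.062 ]
dock_entry side 0.55 [305.7 147.7] [ 0.5126 -0.1228  0.062 ]
dock_entry top 0.91 [408.4 230.9] [ 0.5165 -0.1299  0.062 ]Traceback (most recent call last):
  File "<stdin>", line 9, in <module>
ValueError: it knows: dock_entry, dock_home, pink_dome_grip, pink_roof_grip, teal_pad_grip
```

View pics/side1.png

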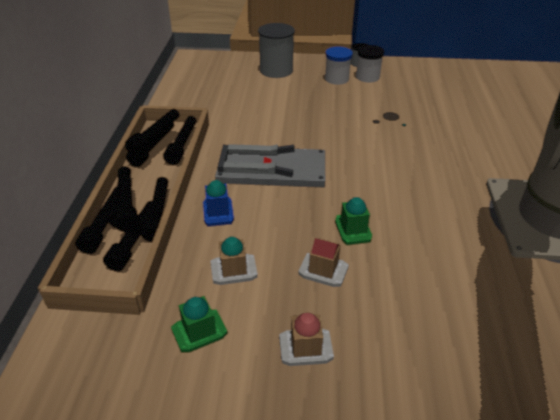

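View pics/top1.png

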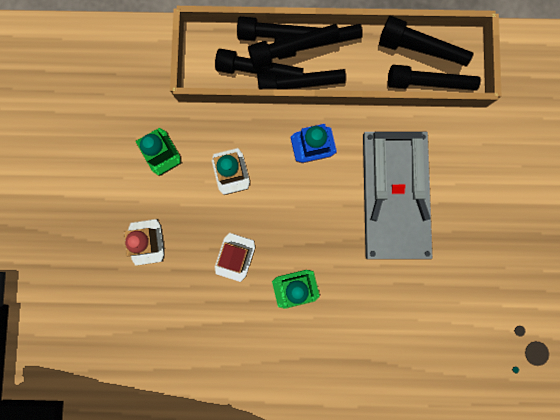

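The real teal carrier (wood block, white plate) is at side (232,255) and top (228,167). The blue and green ones are look-alikes. The dock is at top (398,195), with its mouth toward the robot.

```bash
python3 - <<'E'
from h import *
np.set_printoptions(precision=4,suppress=True)
S={n:snap(n) for n in('side','top')}
t=S['top']['image'];s=S['side']['image']
a=cv2.resize(t[145:200,205:260],None,fx=7,fy=7,interpolation=cv2.INTER_CUBIC)
b=cv2.resize(t[125:265,355:440],None,fx=4,fy=4,interpolation=cv2.INTER_CUBIC)
im=np.zeros((560,760,3),np.uint8); im[:385,:385]=a; im[:,390:730]=b
cv2.imwrite('pics/crop.png',im)
def near(L,uv):
    return [r for r in L if np.hypot(r['rect'][0]-uv[0],r['rect'][1]-uv[1])<22]
for n,uv in(('top',(230,170)),('side',(233,260))):
    for r in near(finder.masks_of(n,'teal_pad_grip'),uv):
        m=r['region'].astype(np.uint8); print(n,r['conf'],r['rect'],m.sum())
        c=cv2.convexHull(np.argwhere(m)[:,::-1].astype(np.int32))[:,0]
        P=np.array([atz(S[n],p,.009)[:2] for p in c])*1000
        if n=='top':
            print(cv2.minAreaRect(P.astype(np.float32)))
        # bright plate only
        hsv=cv2.cvtColor(S[n]['image'],cv2.COLOR_BGR2HSV)
        mm=(m>0)&(hsv[...,1]<50)&(hsv[...,2]>110)
        P=np.array([atz(S[n],p[::-1],.009)[:2] for p in np.argwhere(mm)])*1000
        print('plate',cv2.minAreaRect(P.astype(np.float32)),len(P))
    for k in('dock_home','dock_entry','pink_dome_grip','pink_roof_grip'):
        for r in finder.place_of(n,k)[:3]: print(k,n,round(r['conf'],2),np.array(r['xy']),atz(S[n],r['xy'],.062 if k[0]=='d' else .042))
E
```

```text
top 0.63 [231.0, 173.7, 39.8, 44.4] 1263
((624.9711303710938, 189.83639526367188), (81.80375671386719, 59.91421890258789), 14.290854454040527)
plate ((626.1734008789062, 190.21432495117188), (79.55252838134766, 59.08389663696289), 15.320107460021973) 466
dock_home top 0.68 [406.3 158.2] [ 0.6456 -0.1276  0.062 ]
dock_entry top 0.56 [408.4 231.5] [ 0.5155 -0.1299  0.062 ]
pink_dome_grip top 0.98 [139.8 241.1] [0.4898 0.3457 0.042 ]
pink_roof_grip top 0.94 [231.1 258.5] [0.462  0.1808 0.042 ]
side 0.96 [234.8, 259.2, 44.9, 48.0] 1567
plate ((627.3343505859375, 194.10858154296875), (79.2033920288086, 58.157569885253906), 15.852343559265137) 508
dock_entry side 0.91 [301.9 149.6] [ 0.5205 -0.1148  0.062 ]
pink_dome_grip side 0.56 [306.  330.3] [0.4909 0.3453 0.042 ]
pink_roof_grip side 0.7 [321.8 254.5] [0.4702 0.1808 0.042 ]
```

View pics/crop.png

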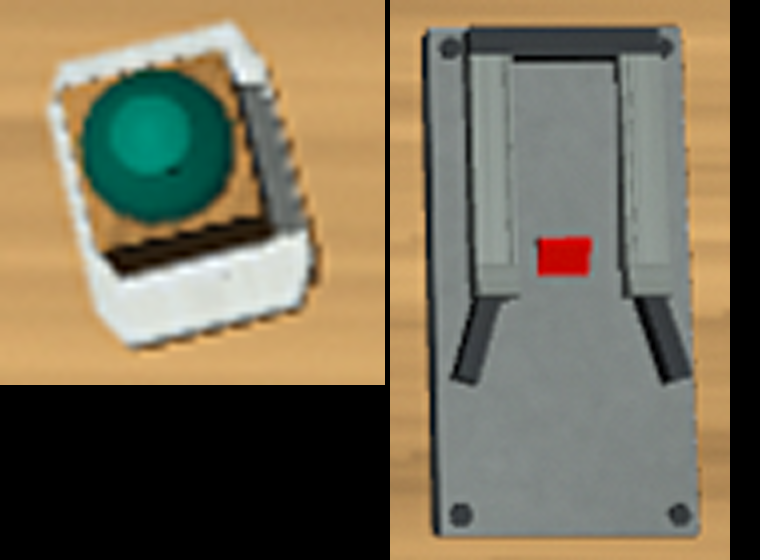

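Crop: the carrier's long axis leans about 15° to the left, so yaw is about +15°. The dock's base corners, bolts and red catch (crop 565,257) are clear. Next I'll work out the dock axes from them.

```bash
python3 - <<'E'
from h import *
np.set_printoptions(precision=4,suppress=True)
S=snap('top')
def w(p,z): return atz(S,((p[0]-390+.5)/4-.5+355,(p[1]+.5)/4-.5+125),z)[:2]
for nm,z,L in(('base',.02,[(433,28),(681,27),(440,535),(698,535)]),('bolts',.022,[(450,47),(667,47),(460,514),(680,514)]),('lipinner',.0355,[(513,58),(621,58),(516,268),(624,268)]),('catch',.024,[(538,238),(591,237),(538,276),(591,276)])):
    P=np.array([w(p,z) for p in L]);d=P[0]+P[1]-P[2]-P[3]
    print(nm,P.mean(0),'yaw',np.degrees(np.arctan2(d[1],d[0])),'len',np.linalg.norm(d)/2,'wid',np.linalg.norm(P[0]-P[1]),np.linalg.norm(P[2]-P[3]))
E
```

```text
base [ 0.5867 -0.1241] yaw 0.8754587048960107 len 0.23806078000402658 wid 0.11702371943585332 0.11829260879396115
bolts [ 0.5865 -0.1241] yaw 0.9276412331486169 len 0.21851500907010638 wid 0.102008559062895 0.10072959350619112
lipinner [ 0.6381 -0.1227] yaw 0.3212225620037904 len 0.097853405557223 wid 0.04986052307713692 0.049269898746696794
catch [ 0.596  -0.1238] yaw -0.47300074311116613 len 0.018020324523591 wid 0.02460023312930878 0.024529707865505925
```

```bash
python3 -m inch '[[0.087,0,0,0,0,0,9.87],[0.087,0,0,0,0,0,9.87],[0.087,0,0,0,0,0,9.87],[0.087,0,0,0,0,0,9.87],[0.087,0,0,0,0,0,9.87],[0.087,0,0,0,0,0,9.87],[0.087,0.028,0.043,0,0,0,0],[0.087,0.028,0.043,0,0,0,0],[0.087,0.028,0.043,0,0,0,0],[0.087,0.028,0.043,0,0,0,0],[0.087,0.028,0.043,0,0,0,0],[0.087,0.028,0.043,0,0,0,0],[0.087,0.028,0.043,0,0,0,0],[0.087,0.028,0.043,0,0,0,0],[0.087,0.028,0.043,0,0,0,0],[0.087,0.028,0.043,0,0,0,0],[0.087,0.028,0.043,0,0,0,0],[0.087,0.028,0.043,0,0,0,0],[0.087,0,0,0,0,0,0]]' 20
cat > to.py <<'E'
import sys
from h import *
from scipy.spatial.transform import Rotation as R
o=get_obs(); t=np.array([float(v) for v in sys.argv[1:4]]); yaw=float(sys.argv[4])
Q=R.from_euler('xyz',o['tool_rot'],degrees=True); G=R.from_euler('xyz',[180,0,yaw],degrees=True)
print(o['time'],'at',np.round(o['ee_pos'],4),np.round(o['tool_rot'],2),'F',np.round(o['force'],1),'w',round(o['gripper_width'],4))
print('shift mm',np.round(Q.inv().apply(t-o['ee_pos'])*1000,1),'turn',np.round((Q.inv()*G).as_rotvec(degrees=True),2))
E
python3 to.py 0.627 0.192 0.223 15.3
```

```text
time: 3.42
ee_pos: [0.6295, 0.188, 0.2221]
tool_rot: [179.8, -0.0, 14.9]
force: [-0.4, -0.4, 0.0]
gripper_width: 0.087
3.425 at [0.6295 0.188  0.2221] [179.84  -0.    14.89] F [-0.4 -0.4  0. ] w 0.087
shift mm [-1.4 -4.5 -0.9] turn [ 0.16 -0.   -0.41]
```

```bash
python3 -m inch '[[0.087,-0.0014,-0.0045,0.05,0.16,0,-0.4],[0.087,0,0,0.05,0,0,0],[0.087,0,0,0.03,0,0,0],[0.087,0,0,0,0,0,0]]'; python3 to.py 0.627 0.192 0.023 15.3
python3 - <<'E'
from h import *
t=snap('top')['image'];s=snap('side')['image']
im=np.hstack([cv2.resize(i,(400,400),interpolation=cv2.INTER_CUBIC) for i in (s[170:300,170:300],t[90:240,150:300])])
cv2.imwrite('pics/c2.png',im)
E
```

```text
time: 3.92
ee_pos: [0.6226, 0.1975, 0.0903]
tool_rot: [-179.8, 0.3, 15.7]
force: [-0.4, -0.2, 0.9]
gripper_width: 0.0868
3.925 at [0.6226 0.1975 0.0903] [-179.85    0.26   15.72] F [-0.4 -0.2  0.9] w 0.0868
shift mm [ 3.1  6.6 67.3] turn [-0.15  0.26  0.42]
```

View pics/c2.png

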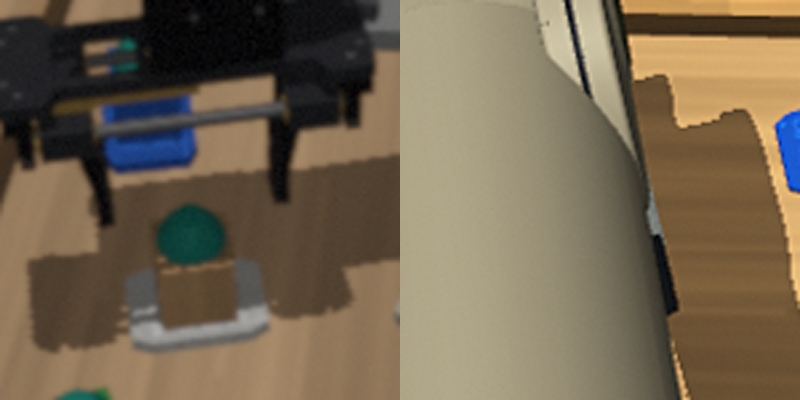

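Side view: the fingers (crop columns 105 and 280) straddle the dome (column 192), so they are centred along the jaw direction. I'll let the arm settle and re-read the pose.

```bash
python3 -m inch '[[0.087,0,0,0,0,0,0],[0.087,0,0,0,0,0,0]]'; python3 to.py 0.627 0.192 0.023 15.3
python3 - <<'E'
from h import *
for i in range(3): snap('side'); print(np.round(get_obs()['ee_pos'],4),get_obs()['tool_rot'])
E
```

```text
time: 4.28
ee_pos: [0.6252, 0.1974, 0.0939]
tool_rot: [-179.8, -0.1, 15.7]
force: [-0.2, -0.2, 0.4]
gripper_width: 0.0871
4.275 at [0.6252 0.1974 0.0939] [-1.7981e+02 -1.2000e-01  1.5670e+01] F [-0.2 -0.2  0.4] w 0.0871
shift mm [ 0.1  5.9 70.9] turn [-0.19 -0.12  0.37]
[0.6251 0.1973 0.0936] [-1.79816840e+02 -9.28991026e-02  1.56633571e+01]
[0.6249 0.1973 0.0933] [-1.79822012e+02 -6.58237441e-02  1.56657682e+01]
[0.6248 0.1972 0.0931] [-1.79825676e+02 -4.39698293e-02  1.56639028e+01]
```

```bash
python3 -m inch '[[0.087,0,0.0055,0.02,0,0,0.3],[0.087,0,0,0.02,0,0,0],[0.087,0,0,0.02,0,0,0],[0.087,0,0,0.01,0,0,0],[0.087,0,0,0,0,0,0],[0.087,0,0,0,0,0,0],[0.087,0,0,0,0,0,0]]'; python3 to.py 0.627 0.192 0.023 15.3
python3 - <<'E'
from h import *
s=snap('side')['image']
cv2.imwrite('pics/c3.png',cv2.resize(s[180:300,170:300],(650,600),interpolation=cv2.INTER_CUBIC))
E
```

```text
time: 5.3
ee_pos: [0.6265, 0.1922, 0.0234]
tool_rot: [-179.8, -0.1, 15.4]
force: [0.9, -1.4, 0.6]
gripper_width: 0.0871
5.3 at [0.6265 0.1922 0.0234] [-1.7982e+02 -8.0000e-02  1.5370e+01] F [ 0.9 -1.4  0.6] w 0.0871
shift mm [0.4 0.3 0.4] turn [-0.18 -0.08  0.07]
```

View pics/c3.png

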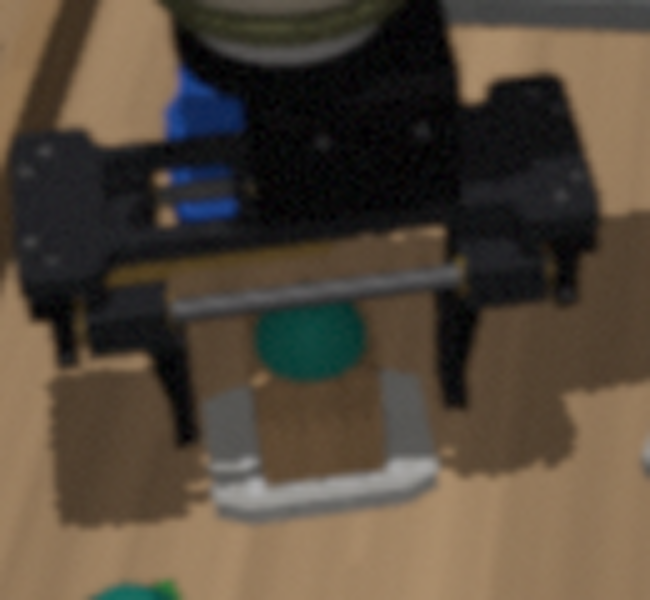

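Crop: the fingers sit on either side of the block, at (185,440) and (455,400), and nothing is touching. Next I'll close, then lift.

```bash
python3 -m inch '[[0.03,0,0,0,0,0,0],[0.03,0,0,0,0,0,0],[0.03,0,0,0,0,0,0],[0.03,0,0,0,0,0,0],[0.03,0,0,0,0,0,0],[0.03,0,0,0,0,0,0]]' 25; python3 to.py 0.627 0.192 0.023 15.3
python3 -m inch '[[0.03,0,0,-0.03,0,0,0],[0.03,0,0,-0.04,0,0,0],[0.03,0,0,-0.04,0,0,0],[0.03,0,0,-0.03,0,0,0],[0.03,0,0,0,0,0,0],[0.03,0,0,0,0,0,0]]'; python3 to.py 0.497 -0.1255 0.16 0.8
```

```text
time: 6.1
ee_pos: [0.6262, 0.1921, 0.0226]
tool_rot: [-179.8, -0.0, 15.4]
force: [-0.1, 0.7, -0.5]
gripper_width: 0.0434
6.1 at [0.6262 0.1921 0.0226] [-1.7984e+02 -2.0000e-02  1.5370e+01] F [-0.1  0.7 -0.5] w 0.0434
shift mm [ 0.8  0.3 -0.4] turn [-0.16 -0.02  0.07]
time: 6.85
ee_pos: [0.6253, 0.1915, 0.1608]
tool_rot: [-179.8, 0.1, 15.4]
force: [-0.9, 0.2, -3.4]
gripper_width: 0.044
6.85 at [0.6253 0.1915 0.1608] [-1.7985e+02  1.3000e-01  1.5370e+01] F [-0.9  0.2 -3.4] w 0.044
shift mm [-207.7  271.7    0.6] turn [-0.14  0.15 14.57]
```

```bash
python3 -m inch '[[0.03,-0.0104,0.0136,0,0,0,0],[0.03,-0.0208,0.0272,0,0,0,0],[0.03,-0.0208,0.0272,0,0,0,0],[0.03,-0.0208,0.0272,0,0,0,0],[0.03,-0.0208,0.0272,0,0,0,0],[0.03,-0.0208,0.0272,0,0,0,0],[0.03,-0.0208,0.0272,0,0,0,0],[0.03,-0.0208,0.0272,0,0,0,0],[0.03,-0.0208,0.0272,0,0,0,0],[0.03,-0.0208,0.0272,0,0,0,0],[0.03,-0.0104,0.0136,0,0,0,0],[0.03,0,0,0,0,0,7.3],[0.03,0,0,0,0,0,7.3],[0.03,0,0,0,0,0,0],[0.03,0,0,0,0,0,0],[0.03,0,0,0,0,0,0],[0.03,0,0,0,0,0,0]]'; python3 to.py 0.497 -0.1255 0.16 0.8
```

```text
time: 8.98
ee_pos: [0.4976, -0.1257, 0.1617]
tool_rot: [-179.8, 0.0, 0.8]
force: [0.7, 0.2, -1.7]
gripper_width: 0.0437
8.975 at [ 0.4976 -0.1257  0.1617] [-1.7984e+02  4.0000e-02  8.1000e-01] F [ 0.7  0.2 -1.7] w 0.0437
shift mm [-0.6 -0.2  1.7] turn [-0.16  0.04  0.01]
```

```bash
python3 -m inch '[[0.03,-0.0006,0,0.03,-0.16,0,0],[0.03,0,0,0.03,0,0,0],[0.03,0,0,0.03,0,0,0],[0.03,0,0,0.02,0,0,0],[0.03,0,0,0,0,0,0],[0.03,0,0,0,0,0,0],[0.03,0,0,0,0,0,0]]'; python3 to.py 0.497 -0.1255 0.0426 0.8
python3 - <<'E'
from h import *
t=snap('top')['image'];s=snap('side')['image']
im=np.hstack([cv2.resize(i,(400,400),interpolation=cv2.INTER_CUBIC) for i in (s[90:210,210:330],t[120:270,330:480])])
cv2.imwrite('pics/c4.png',im)
E
```

```text
time: 9.85
ee_pos: [0.4977, -0.1258, 0.0528]
tool_rot: [-180.0, -0.1, 0.8]
force: [0.4, 0.5, -3.0]
gripper_width: 0.0437
9.85 at [ 0.4977 -0.1258  0.0528] [-1.8e+02 -6.0e-02  7.7e-01] F [ 0.4  0.5 -3. ] w 0.0437
shift mm [-0.7 -0.3 10.2] turn [-0.   -0.06 -0.03]
```

View pics/c4.png

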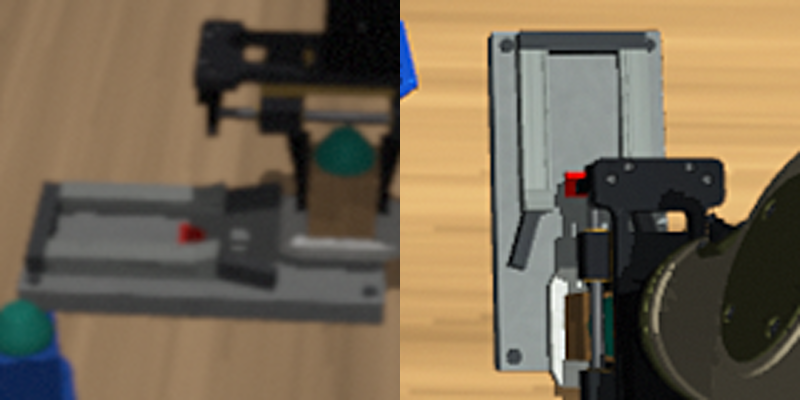

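Picture: the carrier is held level just above the floor, in front of the flare, with its left plate edge at top pixel about (386,240). I'll check the lateral position from that edge.

```bash
python3 - <<'E'
from h import *
S=snap('top')
g=lambda x,y:((x-400+.5)*.375-.5+330,(y+.5)*.375-.5+120)
for p in((553,282),(549,350)): print(atz(S,g(*p),.039))
for p in((490,33),(497,370)): print('base',atz(S,g(*p),.02)[:2])
im=S['image'][225:262,360:420].astype(int)
for r in(232,238,244,248): print(r,S['image'][r,378:396].sum(1)//3)
M=[r for r in finder.masks_of('side','teal_pad_grip')]; 
snap('side')
for r in finder.place_of('side','teal_pad_grip'): print(r)
E
```

```text
[ 0.52668513 -0.09873588  0.039     ]
[ 0.48083313 -0.0957842   0.039     ]
base [ 0.70348988 -0.06012115]
base [ 0.46637881 -0.06482935]
232 [153 152 152 151 150 154 132  40 146 243 229 232 215 104  30  41  39  39]
238 [150 151 152 153 152 155 132  42 145 242 229 230 226 166  26  42  37  39]
244 [151 151 152 152 152 156 135  49 118 215 231 232 238 172  24  42  42  39]
248 [152 154 153 153 152 158 137  50 118 216 231 230 246 238  18  41  45  44]
{'xy': [219.2, 198.0], 'conf': 0.96}
{'xy': [356.0, 215.1], 'conf': 0.68}
{'xy': [196.9, 313.0], 'conf': 0.56}
```

```bash
python3 -m inch '[[0.03,0,0,0.005,0,0,0],[0.03,0,0,0.005,0,0,0],[0.03,0,0,0,0,0,0],[0.03,0,0,0,0,0,0],[0.03,0,0,0,0,0,0]]'; python3 to.py 0.497 -0.1255 0.0426 0.8
python3 -m inch '[[0.055,0,0,0,0,0,0],[0.055,0,0,0,0,0,0],[0.055,0,0,0,0,0,0],[0.03,0,0,0,0,0,0],[0.03,0,0,0,0,0,0],[0.03,0,0,0,0,0,0]]' 15; python3 to.py 0.6467 -0.1232 0.0426 0.8
```

```text
time: 10.78
ee_pos: [0.497, -0.1258, 0.0418]
tool_rot: [180.0, 0.0, 0.8]
force: [-2.2, 0.1, 3.9]
gripper_width: 0.0437
10.775 at [ 0.497  -0.1258  0.0418] [1.8e+02 4.0e-02 7.6e-01] F [-2.2  0.1  3.9] w 0.0437
shift mm [ 0.  -0.3 -0.8] turn [ 0.    0.04 -0.04]
time: 11.52
ee_pos: [0.497, -0.1257, 0.0417]
tool_rot: [-180.0, 0.0, 0.8]
force: [0.2, 0.3, -0.7]
gripper_width: 0.044
11.525 at [ 0.497  -0.1257  0.0417] [-1.8e+02  4.0e-02  7.7e-01] F [ 0.2  0.3 -0.7] w 0.044
shift mm [149.8  -0.5  -1. ] turn [-0.    0.04 -0.03]
```

```bash
for i in 1; do python3 -m inch '[[0.03,0.008,0,0,0,0,0],[0.03,0.008,0,0,0,0,0],[0.03,0.008,0,0,0,0,0],[0.03,0.008,0,0,0,0,0]]'; done; python3 to.py 0.6467 -0.1232 0.0426 0.8; python3 -m inch '[[0.03,0.006,0,0,0,0,0],[0.03,0.006,0,0,0,0,0],[0.03,0.006,0,0,0,0,0],[0.03,0.006,0,0,0,0,0],[0.03,0,0,0,0,0,0]]';python3 to.py 0.6467 -0.1232 0.0426 0.8
```

```text
time: 12.02
ee_pos: [0.5295, -0.1253, 0.0417]
tool_rot: [180.0, 0.0, 0.8]
force: [-2.0, -0.8, 3.3]
gripper_width: 0.0439
12.025 at [ 0.5295 -0.1253  0.0417] [1.8e+02 5.0e-02 7.6e-01] F [-2.  -0.8  3.3] w 0.0439
shift mm [117.2  -0.5  -0.9] turn [ 0.    0.05 -0.04]
time: 12.65
ee_pos: [0.5538, -0.1247, 0.0418]
tool_rot: [-180.0, -0.0, 0.8]
force: [0.4, 1.2, 1.2]
gripper_width: 0.0438
12.65 at [ 0.5538 -0.1247  0.0418] [-1.8e+02 -2.0e-02  7.8e-01] F [0.4 1.2 1.2] w 0.0438
shift mm [92.9 -0.2 -0.8] turn [-0.   -0.02 -0.02]
```

```bash
python3 -m inch '[[0.03,0.006,0,0,0,0,0],[0.03,0.006,0,0,0,0,0],[0.03,0.006,0,0,0,0,0],[0.03,0.006,0,0,0,0,0],[0.03,0.006,0,0,0,0,0]]'; python3 -m inch '[[0.03,0.006,0,0,0,0,0],[0.03,0.006,0,0,0,0,0],[0.03,0.006,0,0,0,0,0],[0.03,0.006,0,0,0,0,0],[0.03,0,0,0,0,0,0]]';python3 to.py 0.6467 -0.1232 0.0426 0.8
```

```text
time: 13.28
ee_pos: [0.5829, -0.1242, 0.0417]
tool_rot: [-180.0, 0.1, 0.8]
force: [-4.5, 2.0, 6.5]
gripper_width: 0.0441
time: 13.9
ee_pos: [0.6077, -0.1237, 0.0418]
tool_rot: [-180.0, -0.0, 0.8]
force: [1.4, 2.5, 2.6]
gripper_width: 0.0438
13.9 at [ 0.6077 -0.1237  0.0418] [-1.7998e+02 -2.0000e-02  8.0000e-01] F [1.4 2.5 2.6] w 0.0438
shift mm [39.   0.1 -0.8] turn [-0.02 -0.02  0.  ]
```

```bash
python3 -m inch '[[0.03,0.006,0,0,0,0,0],[0.03,0.006,0,0,0,0,0],[0.03,0.006,0,0,0,0,0],[0.03,0.006,0,0,0,0,0],[0.03,0.006,0,0,0,0,0],[0.03,0,0,0,0,0,0]]'; python3 -m inch '[[0.03,0.003,0,0,0,0,0],[0.03,0.003,0,0,0,0,0],[0.03,0.002,0,0,0,0,0],[0.03,0,0,0,0,0,0]]';python3 to.py 0.6467 -0.1232 0.0426 0.8
```

```text
time: 14.65
ee_pos: [0.6374, -0.123, 0.0418]
tool_rot: [-180.0, 0.0, 0.8]
force: [-0.6, 3.5, 4.6]
gripper_width: 0.0441
time: 15.15
ee_pos: [0.6447, -0.1229, 0.0418]
tool_rot: [-179.9, 0.1, 0.8]
force: [-4.2, 3.3, 6.3]
gripper_width: 0.0439
15.15 at [ 0.6447 -0.1229  0.0418] [-1.7993e+02  8.0000e-02  8.0000e-01] F [-4.2  3.3  6.3] w 0.0439
shift mm [ 2.   0.3 -0.8] turn [-0.07  0.08 -0.  ]
```

```bash
for i in 1; do python3 -m inch '[[0.03,0.001,0,0,0,0,0],[0.03,0.001,0,0,0,0,0],[0.03,0,0,0,0,0,0]]'; python3 -m inch '[[0.03,0.001,0,0,0,0,0],[0.03,0.001,0,0,0,0,0],[0.03,0,0,0,0,0,0]]';done; python3 - <<'E'
from h import *
t=snap('top')['image'];s=snap('side')['image']
im=np.hstack([cv2.resize(i,(400,400),interpolation=cv2.INTER_CUBIC) for i in (s[90:210,210:330],t[120:270,330:480])])
cv2.imwrite('pics/c5.png',im)
E
```

```text
time: 15.52
ee_pos: [0.6467, -0.1228, 0.0418]
tool_rot: [-179.9, 0.1, 0.8]
force: [-5.0, 3.3, 7.2]
gripper_width: 0.0441
time: 15.9
ee_pos: [0.6486, -0.1228, 0.0418]
tool_rot: [-179.9, 0.1, 0.8]
force: [-4.5, 3.7, 7.7]
gripper_width: 0.0441
```

View pics/c5.png

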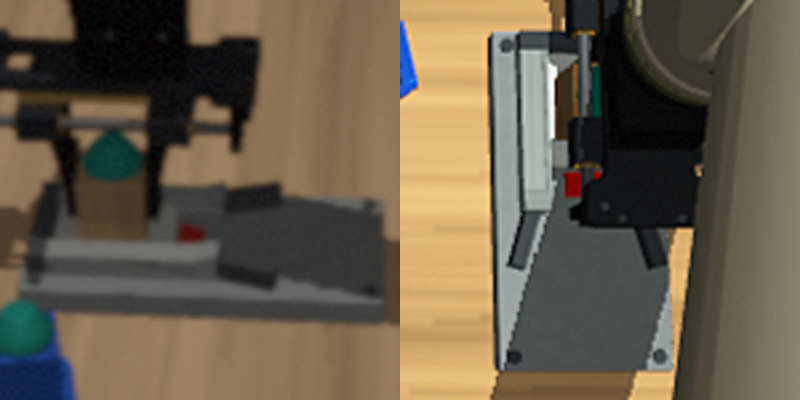

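Side view: the carrier is between the rails, and the red catch (crop 192,233) is just behind the plate. There is no stop force yet, so I'll keep easing it forward.

```bash
python3 -m inch '[[0.03,0.001,0,0,0,0,0],[0.03,0.001,0,0,0,0,0],[0.03,0,0,0,0,0,0]]'; python3 -m inch '[[0.03,0.001,0,0,0,0,0],[0.03,0,0,0,0,0,0],[0.03,0,0,0,0,0,0]]'
```

```text
time: 16.38
ee_pos: [0.6498, -0.1228, 0.0418]
tool_rot: [-179.9, 0.2, 0.8]
force: [-9.8, 4.6, 10.7]
gripper_width: 0.0437
time: 16.75
ee_pos: [0.6498, -0.1229, 0.0417]
tool_rot: [-179.9, 0.3, 0.8]
force: [-14.5, 5.3, 14.3]
gripper_width: 0.0442
```

```bash
python3 -m inch '[[0.03,0.001,0,0,0,0,0],[0.03,0.001,0,0,0,0,0],[0.03,0,0,0,0,0,0],[0.03,0,0,0,0,0,0]]'; python3 -m inch '[[0.03,-0.002,0,0,0,0,0],[0.03,-0.002,0,0,0,0,0],[0.03,-0.002,0,0,0,0,0],[0.03,-0.001,0,0,0,0,0],[0.03,0,0,0,0,0,0],[0.03,0,0,0,0,0,0]]';python3 -m inch '[[0.03,-0.001,0,0,0,0,0],[0.03,-0.001,0,0,0,0,0],[0.03,0,0,0,0,0,0]]'
```

```text
time: 17.25
ee_pos: [0.6498, -0.123, 0.0415]
tool_rot: [-179.8, 0.5, 0.7]
force: [-23.0, 5.9, 20.8]
gripper_width: 0.0441
time: 18.0
ee_pos: [0.6472, -0.1231, 0.0416]
tool_rot: [-180.0, 0.0, 0.8]
force: [2.7, 5.5, 1.0]
gripper_width: 0.0438
time: 18.38
ee_pos: [0.6456, -0.1232, 0.0417]
tool_rot: [-180.0, -0.0, 0.8]
force: [4.9, 4.1, -0.5]
gripper_width: 0.044
```

```bash
python3 -m inch '[[0.03,-0.001,0,0,0,0,0],[0.03,0,0,0,0,0,0],[0.03,0,0,0,0,0,0]]';python3 -m inch '[[0.03,-0.001,0,0,0,0,0],[0.03,0,0,0,0,0,0],[0.03,0,0,0,0,0,0]]'; python3 - <<'E'
from h import *
S=snap('side','s6.png')
cv2.imwrite('pics/c6.png',cv2.resize(S['image'][135:185,210:290],(800,500),interpolation=cv2.INTER_CUBIC))
E
```

```text
time: 18.75
ee_pos: [0.6455, -0.1232, 0.0418]
tool_rot: [180.0, -0.1, 0.8]
force: [8.1, 3.8, -4.2]
gripper_width: 0.044
time: 19.12
ee_pos: [0.6453, -0.1232, 0.0421]
tool_rot: [180.0, -0.2, 0.8]
force: [11.3, 3.5, -5.4]
gripper_width: 0.0438
```

View pics/c6.png

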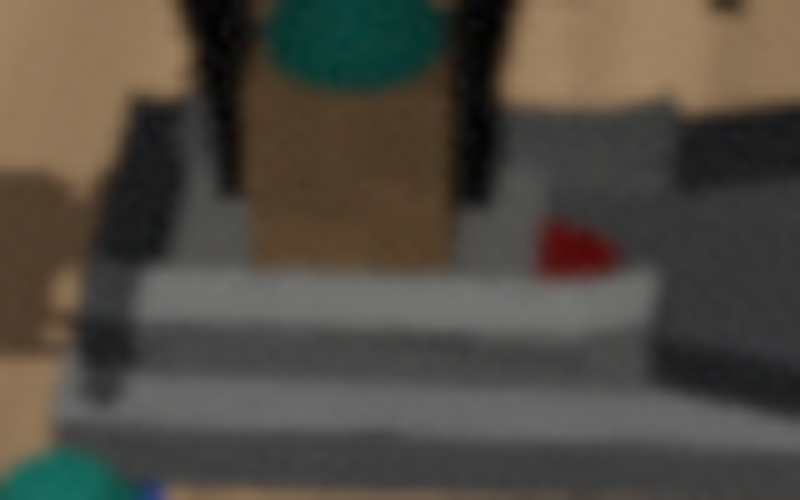

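The pull test is blocked at x = 0.6453, with the force rising to 11 N. The picture shows the red catch's upright face (545,250) standing behind the plate, so it has latched. I'll relax, let go and lift away.

```bash
python3 -m inch '[[0.03,0.002,0,0,0,0,0],[0.03,0.002,0,0,0,0,0],[0.03,0,0,0,0,0,0],[0.03,0,0,0,0,0,0]]'; python3 -m inch '[[0.07,0,0,0,0,0,0],[0.07,0,0,0,0,0,0],[0.07,0,0,0,0,0,0],[0.07,0,0,0,0,0,0],[0.07,0,0,-0.02,0,0,0],[0.07,0,0,-0.03,0,0,0],[0.07,0,0,-0.04,0,0,0],[0.07,0,0,-0.05,0,0,0],[0.07,0,0,-0.03,0,0,0],[0.07,-0.05,0,0,0,0,0],[0.07,-0.06,0,0,0,0,0],[0.07,-0.06,0,0,0,0,0],[0.07,0,0,0,0,0,0],[0.07,0,0,0,0,0,0],[0.07,0,0,0,0,0,0]]'; python3 - <<'E'
from h import *
t=snap('top')['image'];s=snap('side')['image']
im=np.hstack([cv2.resize(i,(400,300),interpolation=cv2.INTER_AREA) for i in (s,t)])
z=np.hstack([cv2.resize(i,(400,280),interpolation=cv2.INTER_CUBIC) for i in (s[125:195,210:310],t[120:190,360:460])])
cv2.imwrite('pics/c7.png',np.vstack([im,z]))
E
```

```text
time: 19.68
ee_pos: [0.6461, -0.1231, 0.0414]
tool_rot: [-179.9, 0.2, 0.8]
force: [-0.8, 5.6, 4.3]
gripper_width: 0.0442
time: 21.55
ee_pos: [0.4781, -0.126, 0.2123]
tool_rot: [179.9, 0.0, 0.8]
force: [-0.1, -0.1, -0.3]
gripper_width: 0.07
```

View pics/c7.png

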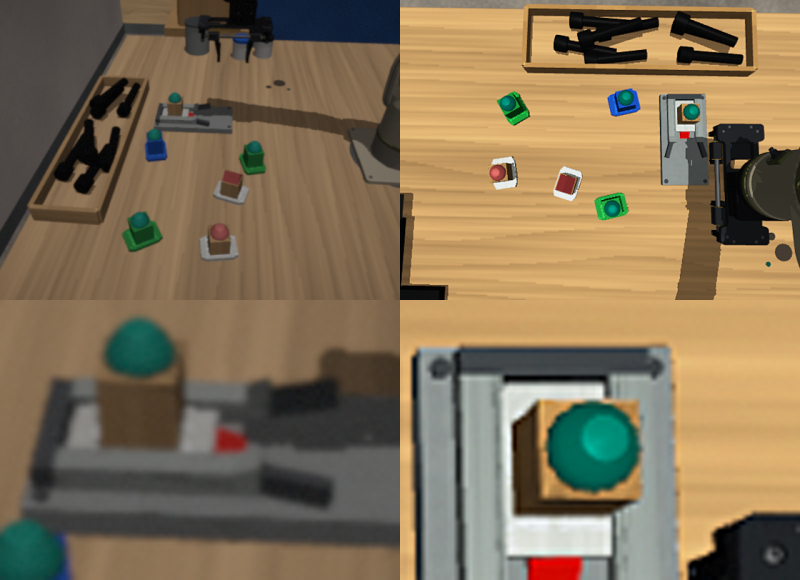

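The carrier is home with the red catch right behind its end (top crop 555,565). The gripper is clear, and the pink pads and look-alikes have not moved.

```bash
python3 -c "
from cell import workorder,get_obs
print(get_obs()['time'],workorder.job_done())"
```

```text
the job is handed in; nothing more can be done
21.65 None
```

The teal-dome carrier is in the dock, all the way home against the end stop and locked by the red catch. I handed the job in at 21.65 s.

- **What I did:** I picked the carrier up, set it on the dock floor about 150 mm before home, and re-gripped it lightly. I then slid it in until the end stop pushed back with about 23 N.
- **Catch check:** Pulling back, it moved about 4 mm, then stuck fast while the force rose to 11 N. That is more than the stated 2 mm of play; I put the difference down to the arm and gripper giving a little under load. The last pictures show the catch standing behind the plate.
- **Final state:** I opened the fingers and moved the gripper away; it now touches nothing and reads about 0 N. In the last pictures both pink pads and the blue and green look-alikes stand where they were. The highest force reading I saw was about 31 N, against the stop. No check failed.

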